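Zero the gauges before a hardness run

TASK

Zero the three gauges on the bench in this order: tap the round zero key of the caliper that lies flat, then the oblong bar key of the white readout box, then the square key of the micrometer in its stand, pressing each key gently until it has clearly gone down and letting it come up again before going to the next. Do it with the fingertips only: do not pick up or shift any gauge, press no other key, and leave everything else on the bench where it is; finish with all keys up.

Things in the scene. Friction and masses are not known exactly. Their poses are not given: they have to be found in the camera images.
- caliper: Digital caliper (about 0.25 kg) lying loose and flat on the table. Grey display head 70 (x) x 42 (y) x 13 mm high; steel beam 16 mm wide, 4 mm thick, along its x from -65 to +160 mm; jaws at x = -45 and -60 mm, spreading from y = -52 to +31 mm. Origin: underside, below the middle of the head; z up. It stays in place.
- caliper_key (a joint): Zero key of the caliper: its only key, a black round cap of 16 mm diameter on the head beside the display, on the beam side; it moves straight down. Its value is how far the key is pressed, 0 = up, 0.006 m = fully down; it springs back when released. About 0.8 N starts it moving, 3.2 N holds it at 3 mm, where the tap registers, and 5.6 N brings it to its stop.
- caliper_key_top (a point): Centre of the top face of the caliper's zero key: in the caliper's frame at x = +22 mm, y = 0, z = 21 mm when up (8 mm proud of the head). It moves with the key.
- readout: White digital readout box (about 0.7 kg) standing loose on the table, 90 (x) x 120 (y) x 42 mm high. Wide display on the +x half of its top, two black keys on the -x half. Origin: centre of the underside; z up. It stays in place.
- readout_bar_key (a joint): Zero key of the readout box: the oblong bar-shaped cap, 14 (x) x 30 (y) mm; it moves straight down. Its value is how far the key is pressed, 0 = up, 0.006 m = fully down; it springs back when released. About 0.8 N starts it moving, 3.2 N holds it at 3 mm, where the tap registers, and 5.6 N brings it to its stop.
- readout_bar_key_top (a point): Centre of the top face of the oblong zero key: in the box's frame at x = -22 mm, y = +32 mm, z = 50 mm when up (8 mm proud of the box). It moves with the key.
- readout_round_key (a joint): The other key of the readout box, a round cap of 16 mm diameter at x = -22 mm, y = -32 mm (64 mm from the bar key, same height and spring): not to be pressed. Its value: 0 = up, 0.006 m = fully down.
- micrometer: Digital micrometer clamped face up in a dark cast bench stand (about 0.95 kg together), standing loose on the table. Base 95 (x) x 80 (y) x 20 mm; grey display head 64 (x) x 38 (y) mm, 56 to 78 mm above the table over the middle of the base; thimble out to x = -86 mm, C-shaped bow out to x = +104 mm. Origin: centre of the base's underside; z up. It stays in place.
- micrometer_key (a joint): Zero key of the micrometer: its only key, a black square cap 16 x 16 mm on the display head, on the bow side of the display; it moves straight down. Its value is how far the key is pressed, 0 = up, 0.006 m = fully down; it springs back when released. About 0.8 N starts it moving, 3.2 N holds it at 3 mm, where the tap registers, and 5.6 N brings it to its stop.
- micrometer_key_top (a point): Centre of the top face of the micrometer's square zero key: in the micrometer's frame at x = +18 mm, y = 0, z = 86 mm when up (8 mm proud of the head). It moves with the key.
- mount_a: A loose bystander, to be left alone: black specimen mount, a disc of 30 mm diameter, 22 mm high, with a steel centre. Origin: centre of its underside.
- mount_b: A loose bystander, to be left alone: a second such specimen mount, 30 mm diameter, 22 mm high. Origin: centre of its underside.
- objective: A loose bystander, to be left alone: steel microscope objective, 28 mm diameter, 40 mm high, standing. Origin: centre of its underside.
- jar: A loose bystander, to be left alone: small amber jar, 32 mm diameter, 45 mm high. Origin: centre of its underside.
- mouse: A loose bystander, to be left alone: black computer mouse, 100 x 58 mm, 30 mm high. Origin: centre of its underside.
- timer: A loose bystander, to be left alone: white round bench timer, 60 mm diameter, 26 mm high, with one round black key that tops out at 34 mm. Origin: centre of its underside.
- timer_key (a joint): The key of the timer: not to be pressed. Its value: 0 = up, 0.006 m = fully down.
- test_block: A loose bystander, to be left alone: steel hardness test block, a disc of 64 mm diameter, 14 mm high. Origin: centre of its underside.
Not all that is in view belongs to the job. What is shaped like the readout but green is not meant.

How it is judged:
On the way, in this order (a step that is already met when the one before it is completed fails the run):
1. the caliper's round key is pressed 3 mm or more with a fingertip, the other zero keys being up (value of joint caliper_key above 0.003 m and contact force between the fingers and caliper above 0.5 N and value of joint each of readout_bar_key, micrometer_key below 0.001 m), for 0.04 s.
2. the readout box's bar key is pressed 3 mm or more with a fingertip, the other zero keys being up (value of joint readout_bar_key above 0.003 m and contact force between the fingers and readout above 0.5 N and value of joint each of caliper_key, micrometer_key below 0.001 m), for 0.04 s.
3. the micrometer's square key is pressed 3 mm or more with a fingertip, the other zero keys being up (value of joint micrometer_key above 0.003 m and contact force between the fingers and micrometer above 0.5 N and value of joint each of caliper_key, readout_bar_key below 0.001 m), for 0.04 s.
At the end, for the whole second after the job is handed in: All keys are up again (within 1 mm); the three gauges stand flat and at rest within 20 mm of where they began, and every bystander within 25 mm of its place (value of joint each of caliper_key, readout_bar_key, micrometer_key, readout_round_key, timer_key below 0.001 m and distance of each of caliper, readout, micrometer from where it was at the start of the episode below 0.02 m and angle between each of caliper, readout, micrometer's own z axis and vertical below 0.1 rad and linear speed of each of caliper, readout, micrometer below 0.02 m/s and distance of each of mount_a, mount_b, objective, jar, mouse, timer, test_block from where it was at the start of the episode below 0.025 m); the robot touches nothing.
It fails at once if a gauge is pressed harder than 20 N (contact force between the arm and caliper above 20 N or contact force between the arm and readout above 20 N or contact force between the arm and micrometer above 20 N).
It fails at once if a gauge is lifted by more than 10 mm, tipped by more than 0.2 rad or moved by more than 20 mm (height (world z) of any of caliper, readout, micrometer above 0.01 m or angle between any of caliper, readout, micrometer's own z axis and vertical above 0.2 rad or distance of any of caliper, readout, micrometer from where it was at the start of the episode above 0.02 m).
It fails at once if another key (the readout box's round key or the timer's key) is pressed by more than 3 mm (value of joint any of readout_round_key, timer_key above 0.003 m).
It fails at once if a bystander is moved or lifted by more than 25 mm (distance of any of mount_a, mount_b, objective, jar, mouse, timer, test_block from where it was at the start of the episode above 0.025 m).
It also fails if it takes over 54 s, if anything falls off the work surface, if the arm or the gripper's body presses on something with over 40 N, if the wrist force passes 120 N, or if a joint passes its speed limit or range.

ROBOT

A 6-joint arm with a two-finger parallel gripper is mounted at the origin on the work surface. World frame = base frame: x ahead of the robot, y to its left, z up, the work surface at z = 0. Lengths are in m, angles in rad, forces in N, time in s.
With the tool pointing down it reaches from about 0.325 to 1 m from the base axis. Payload 5.1 kg.
Tool frame: the origin (TCP) lies between the finger pads; the fingertips stand 14 mm ahead of it and the grasp point (between the pads) lies 5 mm behind it (nose_length is the distance from the TCP to the fingertips, in m); z points along the fingers, y is the line along which they close (so a half turn about z gives the same grasp; the last joint's range is limited). The gripper opens to 85 mm and grips with 20 to 120 N. Pads are 22 mm wide; open, the fingers measure 114 mm over their backs; the gripper's body (76 mm by 85 mm) begins 54 mm behind the grasp point. The pads swing forward as they close: fully open they stand 13 mm farther back than shut.
Start: joints at [1.018, 0.124, 1.65, -0, 1.367, -0.083], TCP at [0.294, 0.58, 0.245] pointing down, gripper open.
Joint ranges: [-2.61, 2.61], [-1.02, 2.33], [0.03, 2.71], [-1.35, 4.49], [0.32, 2.68], [-2.91, 2.91]. Speed limits (rad/s): [2.57, 2.57, 3.14, 3.14, 3.14, 3.14].

INTERFACE

Orientations are given as [roll, pitch, yaw] about the fixed x, y, z axes, in that order (R = Rz(yaw) Ry(pitch) Rx(roll)).
In Python, from bench import move_to, move_linear, goto_joints, move_gripper, sleep, solve_ik, get_image, PlanningError, finish_job, read_clock, read_joints, read_qvel, read_joint_efforts, read_position, read_tcp_rot, read_force, read_torque, read_opening, read_grip_force, nose_length gives the robot as it stands. Calls block until the motion is done:
- move_to(position, orientation): joint-space move of the TCP to a pose.
- move_linear(position, ori=None, rate=0.15, max_force=None): straight line of the TCP; ori=None keeps the orientation; rate is the mean speed in m/s. With max_force (N) it stops when the force on the tool has changed by that much, and returns True; else False.
- goto_joints(angles): joint-space move.
- move_gripper(opening, strength=None): finger opening in m; strength is the grip in N (None keeps the last); returns when the fingers have stopped.
- sleep(seconds).
- solve_ik(position, orientation): joint angles nearest the present ones, or None.
- get_image(name): name is "scene" or "top" or "wrist"; returns a dict with "color" (420x560x3 uint8, red, green, blue), "depth" (420x560 float32, m along the optical axis (not along the pixel's ray), 0 where there is no reading), "fov_y" (degrees; the focal length in pixels is half the picture's height over the tangent of half this angle, whatever the lens; pixels are square), "cx", "cy" (the principal point, pixels), "rvec" (rotation vector, rad) and "tvec" (3), from world to camera coordinates, as OpenCV has them; the wrist camera has in their place "T_tool_cam" (4x4, takes a point from camera to tool coordinates, whose origin is the TCP and whose axes are the flange's). Camera axes: x right, y down, z forward; pixel columns grow to the right and rows downward; lengths in m; the calibration is good to about 2 mm. A picture is of the moment at which its call begins: read the wrist's pose just before it.
A pose or a line that the arm cannot do raises PlanningError and nothing moves.
- finish_job(): hands the job in; it is judged then, once.
Readings, each from a call of its own:
- read_clock(): time.
- read_joints(): joint angles.
- read_qvel(): joint speeds.
- read_joint_efforts(): joint torques, N m.
- read_position(): TCP position.
- read_tcp_rot(): TCP orientation.
- read_force(): force on the tool from outside, world axes, zero at the start.
- read_torque(): the same for the moment, N m.
- read_opening(): finger opening in m.
- read_grip_force(): force on a finger pad.
Only numpy, scipy, OpenCV 4.12 (cv2) and the standard library are available. Lean on these libraries where they do the work, as an engineer would, in place of code of your own. Each camera call takes 0.05 s, during which the arm holds its last target. There are 200 camera calls.

## Working session

There is one attempt and no reset: what is moved stays moved. The work goes in short steps, each a Python script; the robot and the scene stay as the last script left them, time stands still between calls to the robot, and variables do not carry over. Pictures are saved under pics/ and viewed, at most 10 in all, crops included, and the job is handed in when it is done.

```bash
mkdir -p pics; cat > h.py <<'E'
import numpy as np, cv2
from bench import *
def grab(n):
    im=get_image(n); np.savez('pics/%s.npz'%n,**im); return im
def world(im,u,v,r=1):
    f=210/np.tan(np.radians(im['fov_y'])/2)
    d=im['depth'][v-r:v+r+1,u-r:u+r+1]; d=np.median(d[d>0])
    p=np.array([(u-im['cx'])/f*d,(v-im['cy'])/f*d,d])
    R=cv2.Rodrigues(np.array(im['rvec'],float))[0]
    return R.T@(p-np.array(im['tvec']).ravel())
E
python3 - <<'E'
from h import *
for n in('top','scene'):
    im=grab(n); cv2.imwrite('pics/%s.png'%n,cv2.resize(im['color'][:,:,::-1],(800,600),interpolation=cv2.INTER_CUBIC))
    print(n,im['fov_y'],im['cx'],im['cy'],im['rvec'],im['tvec'])
print(read_clock(),nose_length)
E
```

```text
top 55.3120480048234 281.8372777417202 197.15284700966166 [ 2.18604332 -2.1524279   0.12530676] [-0.13663809  0.52979132  1.3052988 ]
scene 50.22071268500395 278.9954435293149 207.9129935275354 [ 1.55980997  1.92153847 -0.87384682] [ 0.23777174 -0.27021005  1.59284679]
0.1 0.014
```

View pics/top.png

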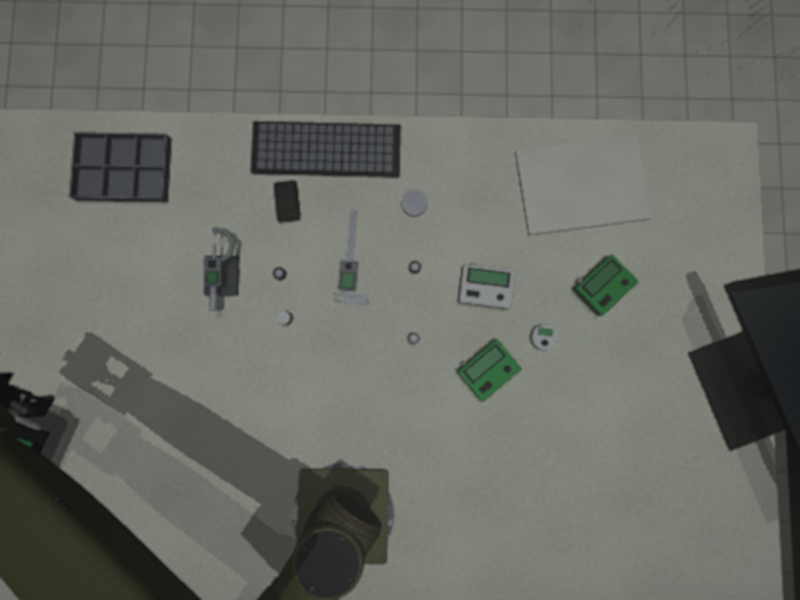

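View pics/scene.png

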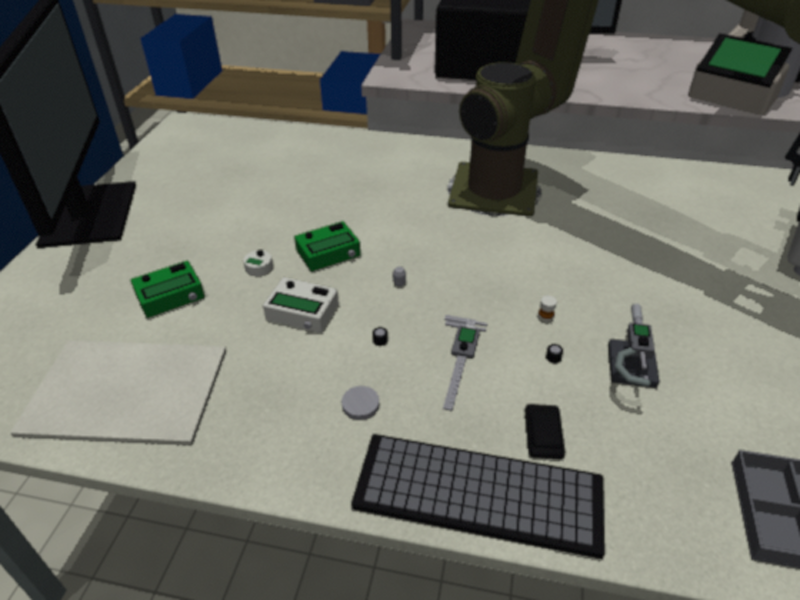

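The top view shows the caliper head at (348,275), the white readout at (487,287) with the bar key near (473,294) and the round key near (500,297), and the micrometer at (213,270). The two green boxes at (489,370) and (606,285) are decoys, because the readout is white. The round timer at (543,337) is a bystander. I'll check these in one enlarged crop.

```bash
python3 - <<'E'
from h import *
im=np.load('pics/top.npz'); c=im['color'][:,:,::-1]
# 44x60 px windows x6
out=[]
for u,v in((243,190),(340,200),(149,190)):
    t=cv2.resize(c[v-30:v+30,u-22:u+22],None,fx=6,fy=6,interpolation=cv2.INTER_NEAREST)
    for k in range(0,44,10): cv2.putText(t,str(u-22+k),(k*6,10),0,.35,(0,0,255)); cv2.line(t,(k*6,12),(k*6,18),(0,0,255))
    for k in range(0,60,10): cv2.putText(t,str(v-30+k),(0,k*6+4),0,.35,(255,0,0)); 
    out.append(t)
cv2.imwrite('pics/crop.png',np.hstack(out))
E
```

```text
(no output)
```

View pics/crop.png

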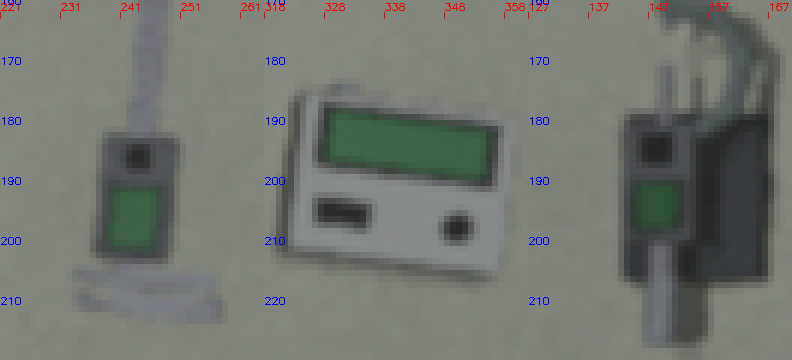

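The crop shows each target key, in 560x420 pixels: the caliper's round key at (244,186.2), the readout's bar key at (331,205.3), and the micrometer's square key at (148.5,184.7). The readout's round key is at (350,208) and is not to be pressed. Next I'll compute positions and look from above with the wrist camera.

```bash
cat >> h.py <<'E'
def ray(f,cx,cy,R,o,u,v,z):  # R: cam->world, o: cam origin
    d=R@np.array([(u-cx)/f,(v-cy)/f,1]); return o+d*(z-o[2])/d[2]
def topray(u,v,z):
    im=np.load('pics/top.npz'); R=cv2.Rodrigues(im['rvec'])[0].T
    return ray(210/np.tan(np.radians(im['fov_y'])/2),im['cx'],im['cy'],R,-R@im['tvec'].ravel(),u,v,z)
K=dict(cal=(244,186.2,.021),bar=(331,205.3,.050),mic=(148.5,184.7,.086))
P={k:topray(*v) for k,v in K.items()}
def wristshot(name):
    from scipy.spatial.transform import Rotation as Ro
    p=np.array(read_position()); r=np.array(read_tcp_rot()); im=get_image('wrist')
    Rt=r if r.shape==(3,3) else Ro.from_euler('xyz',r).as_matrix()
    T=np.eye(4);T[:3,:3]=Rt;T[:3,3]=p; T=T@np.array(im['T_tool_cam'])
    np.savez('pics/%s.npz'%name,T=T,**im)
    cv2.imwrite('pics/%s.png'%name,im['color'][:,:,::-1]); return im,T
def wray(name,u,v,z):
    im=np.load('pics/%s.npz'%name); T=im['T']
    return ray(210/np.tan(np.radians(im['fov_y'])/2),im['cx'],im['cy'],T[:3,:3],T[:3,3],u,v,z)
def wpix(name,p):
    im=np.load('pics/%s.npz'%name); q=np.linalg.inv(im['T'])@np.append(p,1); f=210/np.tan(np.radians(im['fov_y'])/2)
    return q[0]/q[2]*f+im['cx'],q[1]/q[2]*f+im['cy']
E
python3 - <<'E'
from h import *
print(P, topray(350.2,208,.05), read_tcp_rot(), read_force())
move_gripper(0.0)
yaw=np.array(read_tcp_rot()).ravel()[-1]
for n in('mic','bar','cal'):
    p=P[n]+[-.05,0,0]; p[2]=.26
    try:
        print(n,solve_ik(list(p),[np.pi,0,0]),solve_ik(list(p),[np.pi,0,np.pi/2]),solve_ik(list(p),[np.pi,0,-np.pi/2]))
    except Exception as e: print(e)
im,T=wristshot('w0'); print(np.array(im['T_tool_cam']).round(3), im['fov_y'],read_clock())
E
```

```text
{'cal': array([ 0.56770009, -0.00086321,  0.021     ]), 'bar': array([ 0.50532612, -0.28962165,  0.05      ]), 'mic': array([0.55884736, 0.297803  , 0.086     ])} [ 0.49744847 -0.35253436  0.05      ] [-3.13971811e+00 -1.66298585e-04  2.67178716e+00] [ 0.87785036 -0.81784249 -0.62237132]
mic [ 4.38466564e-01 -1.72490995e-02  1.77233704e+00 -4.44089210e-16
  1.38650472e+00  2.00926289e+00] [ 4.38466564e-01 -1.72490995e-02  1.77233704e+00 -4.44089210e-16
  1.38650472e+00  4.38466564e-01] [ 0.43846656 -0.0172491   1.77233704  0.          1.38650472 -2.70312609]
bar [-6.66014916e-01 -1.30683936e-01  1.87940624e+00 -4.44089210e-16
  1.39287035e+00  9.04781411e-01] [-0.66601492 -0.13068394  1.87940624  0.          1.39287035 -0.66601492] [-6.66014916e-01 -1.30683936e-01  1.87940624e+00 -4.44089210e-16
  1.39287035e+00  2.47557774e+00]
cal [-1.05387969e-01 -1.82034407e-01  1.92469135e+00 -4.44089210e-16
  1.39893571e+00  1.46540836e+00] [-0.10538797 -0.18203441  1.92469135  0.          1.39893571 -0.10538797] None
[[-0.001 -0.964 -0.266  0.066]
 [ 1.    -0.    -0.001 -0.001]
 [ 0.001 -0.266  0.964 -0.127]
 [ 0.     0.     0.     1.   ]] 62.84008018911711 0.9167
```

```bash
python3 - <<'E'
from h import *
tiles=[]
for n in('mic','bar','cal'):
    p=P[n]+[0,0,.11]; move_to(list(p),[np.pi,0,np.pi/2]); sleep(.2)
    im,T=wristshot('w_'+n); u,v=wpix('w_'+n,P[n]); print(n,u,v,read_clock(),read_force())
    u,v=int(round(u)),int(round(v)); u=max(65,min(495,u)); v=max(100,min(320,v))
    t=cv2.resize(im['color'][v-100:v+100,u-65:u+65,::-1],None,fx=2,fy=2)
    for k in range(0,130,20): cv2.putText(t,str(u-65+k),(k*2,10),0,.35,(0,0,255)); cv2.line(t,(k*2,12),(k*2,18),(0,0,255))
    for k in range(0,200,20): cv2.putText(t,str(v-100+k),(0,k*2+4),0,.35,(0,0,255))
    tiles.append(t)
cv2.imwrite('pics/wcrop.png',np.hstack(tiles))
E
```

```text
mic 284.4656813528198 209.84263303859845 2.6167 [ 0.04273428 -0.33711006  0.6729429 ]
bar 283.3649801189568 209.28685161060662 4.9833 [ 0.58699549  0.06461481 -0.11537118]
cal 283.58335733421535 206.7349411575709 6.375 [0.64537514 0.39836357 0.06241059]
```

View pics/wcrop.png

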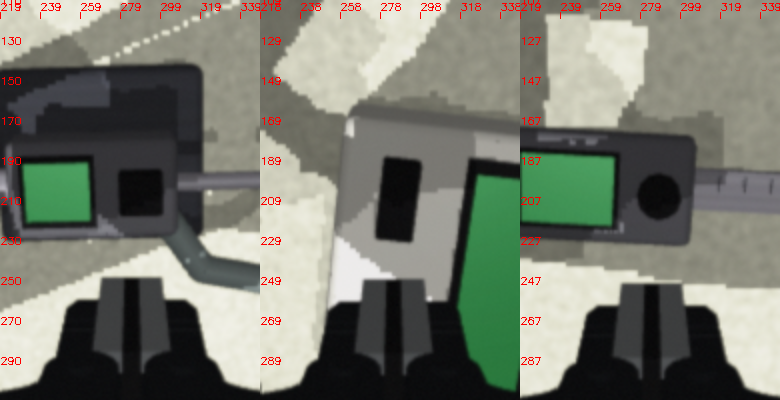

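The wrist crops show the mic key at (289,206), the bar key at (287,208.5) and the caliper key at (288.5,205.5). All three lie about 3 mm further in +x than the top camera put them. I trust the wrist view, because the fingertips appear where they should in it. I'll press the caliper key first.

```bash
cat >> h.py <<'E'
W=dict(cal=(288.5,205.5),bar=(287,208.5),mic=(289,206))
def target(n): return wray('w_'+n,*W[n],K[n][2])
def press(n):
    t=target(n); O=[np.pi,0,np.pi/2]; print(n,t,P[n],read_opening())
    move_to([t[0],t[1],max(t[2]+.09,.15)],O)
    move_linear([t[0],t[1],t[2]+.014+.012],rate=.1); sleep(.3)
    f0=np.mean([read_force() for _ in range(5)],0)
    hit=False; z0=t[2]+.014+.012
    hit=move_linear([t[0],t[1],t[2]+.014-.0065],rate=.015,max_force=4.3)
    print('hit',hit,'press tip depth mm',(t[2]+.014-read_position()[2])*1e3,np.array(read_force())-f0)
    sleep(.15); print((t[2]+.014-read_position()[2])*1e3,np.array(read_force())-f0)
E
python3 - <<'E'
from h import *
press('cal'); print(read_clock())
E
```

```text
cal [5.71222639e-01 4.33125520e-05 2.10000000e-02] [ 0.56770009 -0.00086321  0.021     ] 0.0002427120863883201
hit True press tip depth mm 4.518453535404695 [0.48849242 0.47211021 4.27093486]
4.481720846970006 [ 0.67805102 -0.06389037  3.91736378]
9.2833
```

The force of 4.0 N at 4.5 mm fits the key spring, so the key is past 3 mm. I'll lift off and do the other two.

```bash
python3 - <<'E'
from h import *
def up():
    p=read_position(); move_linear([p[0],p[1],p[2]+.03],rate=.06); print('free',read_force())
    move_linear([p[0],p[1],max(p[2]+.08,.19)],rate=.2)
up()
for n in('bar','mic'): press(n); up()
print(read_clock())
im,T=wristshot('end')
im=grab('top'); c=im['color'][150:260,120:380,::-1]
cv2.imwrite('pics/end_top.png',cv2.resize(c,None,fx=3,fy=3))
a=np.load('pics/w_mic.npz')
E
```

```text
free [0.08901268 0.44538319 0.11965212]
bar [ 0.50793306 -0.28903489  0.05      ] [ 0.50532612 -0.28962165  0.05      ] -3.707579346705646e-05
hit True press tip depth mm 4.386719073198673 [-0.26402135  1.24646541  3.17686405]
4.333307448811718 [-0.20574572  0.50788442  4.36080401]
free [-0.12821237  0.74945969  0.49197731]
mic [0.56209129 0.30066544 0.086     ] [0.55884736 0.297803   0.086     ] 0.00011003394576141548
hit True press tip depth mm 4.37538954048157 [ 1.4837882  -0.43852123  3.98683536]
4.373168966511229 [2.14893695 0.23278254 3.6396399 ]
free [ 0.05415094 -0.61511457  0.6400334 ]
21.0917
```

View pics/end_top.png

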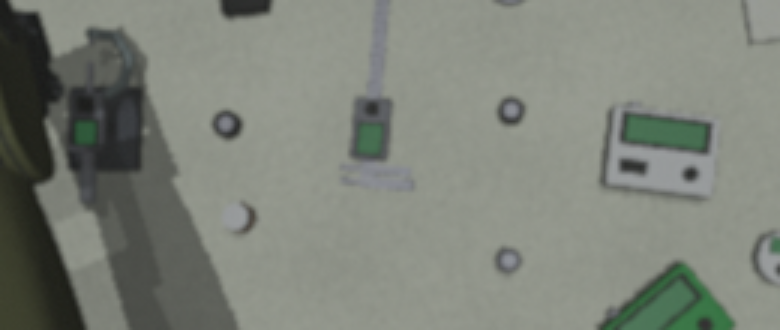

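The closing top view shows the micrometer (crop 85,115), caliper (370,130) and readout (660,150) where they were. The tips are clear, and all three presses reached about 4.4 mm at about 4 N.

```bash
python3 -c "
from bench import *
print(finish_job())"
```

```text
the job is handed in; nothing more can be done
None
```

I pressed and released the caliper, readout bar and micrometer keys in that order, each to about 4.4 mm at about 4 N, saw no gauge shifted in the closing picture, and handed the job in at about 21 s; no verdict came back.

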